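Dip the gear case and show the gauge rod level

ROBOT

A 6-joint arm with a two-finger parallel gripper is mounted at the origin on the work surface. World frame = base frame: x ahead of the robot, y to its left, z up, the work surface at z = 0. Lengths are in m, angles in rad, forces in N, time in s.
With the tool pointing down it reaches from about 0.4 to 0.825 m from the base axis. Payload 7 kg.
Tool frame: the origin (TCP) lies at the very end of the fingers, on their centre line; the grasp point (between the pads) lies 19 mm behind it; z points along the fingers, y is the line along which they close (so a half turn about z gives the same grasp; the last joint's range is limited). The gripper opens to 88 mm and grips with 3 to 60 N. Pads are 19 mm wide; open, the fingers measure 130 mm over their backs; the gripper's body (78 mm by 193 mm) begins 47 mm behind the grasp point.
Start: joints at [-0.853, 0.359, 0.012, 0, -1.224, -0.288], TCP at [0.281, -0.614, 0.227] pointing down, gripper open.
Joint ranges: [-3.07, 3.07], [-1.43, 2.12], [-1.02, 1.25], [-3.03, 1.67], [-3.05, -0], [-3.03, 3.03]. Speed limits (rad/s): [2.39, 2.39, 3.01, 3.14, 3.14, 3.14].

INTERFACE

Orientations are given as a unit quaternion [x, y, z, w].
In Python, from bench import bot gives the robot as it stands.
- The arm moves only by the shell command python3 -m creep 'ROWS' [FORCE]. ROWS is a JSON object whose one key "increments" holds a list of rows, each an object of numbers: "grip": the opening, from -1 (shut) to 1 (fully open); "x", "y", "z": the shift along the tool's x, y, z in units of 40 mm (1.0 is 40 mm); "spin": the turn about the tool's z in units of 6 degrees (1.0 is 6 degrees). A call has 1 to 8 rows; each row shifts and turns the commanded pose from where the row before left it, along the tool's axes as they then stand; what a row does not reach is not made up. A row lasts 1/12 s, in which the tool goes at most 41.7 mm and 7.16 degrees, less where a joint would pass 70% of its speed; a pose out of reach is approached as far as the arm can. A call is refused whole if a number of a shift passes 1 or a number of a turn 1, either way. A call with a gripper value outside its range is refused whole. The fingers move at their own pace and stop on an object; FORCE is the grip in N (left out, the last holds). Time passes only in rows, so rows that do not move let the fingers close. It gives the time, the measured TCP pose, the force, the opening and the grip force at its end, in the units of the state.
- bot.get_state(): the state, without advancing time (a new reading comes with each control period).
- bot.capture(name): name is "scene" or "top"; returns (picture, depth): 384x512x3 uint8, red, green, blue; 384x512 float32, m along the optical axis (not along the pixel's ray), 0 where there is no reading.
- bot.get_calibration(name): a dict with "fx", "fy", "cx", "cy" (pixels), "D" ([k1, k2, p1, p2, k3] as OpenCV has them; the pictures are not rectified), "R" (3x3) and "t" (3): a world point X has camera coordinates R X + t. Camera axes: x right, y down, z forward; pixel columns grow to the right and rows downward; lengths in m; the calibration is good to about 2 mm. A picture is of the moment at which its call begins. get_calibration takes no time and is no camera call.
- bot.job_done(): hands the job in; it is judged then, once.
The state is a dict: "t": time; "q": joint angles; "qd": joint speeds; "joint_torque": joint torques, N m; "tcp_pos": TCP position; "orientation": TCP orientation; "wrist_force": force on the tool from outside, world axes, zero at the start; "ft_torque": the same for the moment, N m; "grip_width": opening from 0.0 (shut) to 1.0 (fully open); "grip_force": force on a finger pad.
Only numpy, scipy, OpenCV 4.12 (cv2) and the standard library are available. Lean on these libraries where they do the work, as an engineer would, in place of code of your own. Each camera call takes 0.05 s, during which the arm holds its last target. There are 200 camera calls.

TASK

Pull the cap off the gear case's slanted dip tube and set it rim down in the large round pocket of the parts block. Then take the gauge rod from its rack, push it into the tube until its collar stops on the mouth, draw it right out again and hold it level, at least 15 cm above the bench and clear of everything, as if to read its tip. Finish while still holding it level and still; do not put it down, and leave the other things on the bench where they are.

Things in the scene. Friction and masses are not known exactly. Their poses are not given: they have to be found in the camera images.
- gearcase: Green cast gear case fixed to the bench: foot 190 x 150 mm, case 150 x 120 mm, 98 mm high. Origin on the bench; the case spans x -130 to +20 mm, y -60 to +60 mm in its own frame; its x axis points the way the dip tube leans.
- tube: Fixed round steel dip tube out of the top of the gear case, slanting up at 45 degrees, away from the robot (heading: the gear case's x axis). Outside diameter 25 mm, bore 18 mm; about 60 mm sticks out. Origin: centre of the mouth, 140 mm above the bench; z axis: along the tube, out of the mouth. 120 mm of depth is free for the rod.
- cap: Dark steel cap, a cylinder 32 mm in diameter, 50 mm tall, 80 g: the lower 26 mm is a hollow skirt (bore 26.6 mm), the rest solid. Origin: centre of the open rim; z axis: rim to closed top. At the start it sits loosely over the tube mouth (26 mm of it over the tube, hanging up to a few degrees off its axis) and pulls off along the tube.
- block: Light wooden parts block fixed to the bench, 110 x 130 mm (x, y), 28 mm high, with one large round pocket and two small 16 mm holes. Origin: centre of the underside.
- pocket (a point): Centre of the floor of the block's large pocket: 41 mm in diameter, 10 mm deep, floor 18 mm above the bench.
- rack: Dark wooden rack fixed to the bench, base 240 x 70 x 12 mm, two open-topped forks (12 mm long) that carry the rod level, its axis 65 mm above the bench. Origin on the bench under the rod's origin; x axis as the rod's. Forks at x = +80 mm (under the shaft, 73 mm high) and -90 mm (under the handle's end, 68 mm high).
- rod: Gauge rod, 210 mm, 120 g, balancing near the collar: steel shaft 8 mm thick, 112 mm long, two dark rings near its tip; round collar 26 mm wide, 8 mm thick; square wooden handle 18 x 18 x 90 mm. Origin: on the axis in the collar face that looks to the tip (it stops on the tube mouth); x axis to the tip, z up in the rack; handle x = -8 to -98 mm. It starts in the rack, tip towards the robot.
- rod_tip (a point): Tip of the gauge rod, on its axis, 112 mm from the collar face.
- hammer: Hammer lying on the bench, bystander; leave it alone.
- brush: Brush lying on the bench, bystander; leave it alone.
- tin: Round tin 66 mm in diameter, 100 mm high, bystander; leave it alone.
- spool: Thread spool 44 mm in diameter, 50 mm high, bystander; leave it alone.
- teaglass: Tea glass 60 mm in diameter, 80 mm high, bystander; leave it alone.
- heel: Black rubber heel piece 80 x 60 mm, 22 mm high, bystander; leave it alone.
Mind the look-alikes: they are no part of the job. Leave any blue look-alike of the rod alone.

How it is judged:
By the outcome, as a careful person would: the job done as asked, in the order asked, and still so for the second after the job is handed in, while the arm keeps its last pose, push and grip.
It also fails if it takes over 61 s, if anything falls off the work surface, if the arm or the gripper's body presses on something with over 40 N, if the wrist force passes 120 N, or if a joint passes its speed limit or range.

## Working session

There is one attempt and no reset: what is moved stays moved. The work goes in short steps, Python scripts to look and compute and a shell command to move; the robot and the scene stay as the last step left them, time stands still between calls to the robot, and variables do not carry over. Pictures are saved under pics/ and viewed, at most 10 in all, crops included, and the job is handed in when it is done.

```bash
ls; mkdir -p pics; python3 -m creep --help 2>&1 | head -20; cat > h.py <<'E'
import numpy as np, cv2
from bench import bot
def cap(n,f):
    im,d=bot.capture(n); cv2.imwrite(f'pics/{f}.png',im[:,:,::-1]); np.save(f'pics/{f}.npy',d); return im,d
def pt(n,f,u,v,r=1):
    c=bot.get_calibration(n); d=np.load(f'pics/{f}.npy')
    w=d[v-r:v+r+1,u-r:u+r+1]; z=np.median(w[w>0])
    return ray(n,u,v,z)
def ray(n,u,v,z):
    c=bot.get_calibration(n);K=np.array([[c['fx'],0,c['cx']],[0,c['fy'],c['cy']],[0,0,1]])
    p=cv2.undistortPoints(np.array([[[u,v]]],float),K,np.array(c['D']))[0,0]
    return np.array(c['R']).T@(np.array([p[0]*z,p[1]*z,z])-np.array(c['t']))
def onplane(n,u,v,h):
    a=ray(n,u,v,0.);b=ray(n,u,v,1.); return a+(b-a)*(h-a[2])/(b[2]-a[2])
def proj(n,X):
    c=bot.get_calibration(n);K=np.array([[c['fx'],0,c['cx']],[0,c['fy'],c['cy']],[0,0,1]])
    return cv2.projectPoints(np.atleast_2d(np.array(X,float)),cv2.Rodrigues(np.array(c['R']))[0],np.array(c['t'],float),K,np.array(c['D']))[0][:,0]
E
python3 - <<'E'
from h import *
for n in('scene','top'):
    im,d=cap(n,n+'0'); cv2.imwrite(f'pics/{n}0b.png',cv2.resize(im[:,:,::-1],(800,600)))
    c=bot.get_calibration(n); print(n,c['fx'],-np.array(c['R']).T@np.array(c['t']))
print(bot.get_state())
E
```

```text
pics
invalid input: not JSON, or not a number
scene 411.4088342186831 [ 1.39746785 -0.04790269  0.99344684]
top 481.4728912733623 [ 0.22833863 -0.07028489  1.74489749]
{'t': 0.1, 'q': array([-8.52905970e-01,  3.59299281e-01,  1.11917853e-02, -2.63008081e-04,
       -1.22414735e+00, -2.88092627e-01]), 'qd': array([-0.00115687, -0.00229957,  0.00309007,  0.00208759,  0.00159481,
       -0.00045209]), 'joint_torque': array([ 6.18360718e-04, -5.84162486e+01,  2.93752670e+01,  7.01551527e+00,
        1.01989068e-02, -3.63406184e-05]), 'tcp_pos': array([ 0.28104337, -0.61323915,  0.22575292]), 'orientation': array([-2.13204823e-01,  9.77007245e-01,  6.98541756e-04, -2.43204215e-04]), 'wrist_force': array([ 0.08037444, -0.239909  , -0.43744239]), 'ft_torque': array([ 0.00129888, -0.01484435, -0.01569186]), 'grip_force': 0.0, 'grip_width': 1.0016456892000623}
```

View pics/scene0b.png

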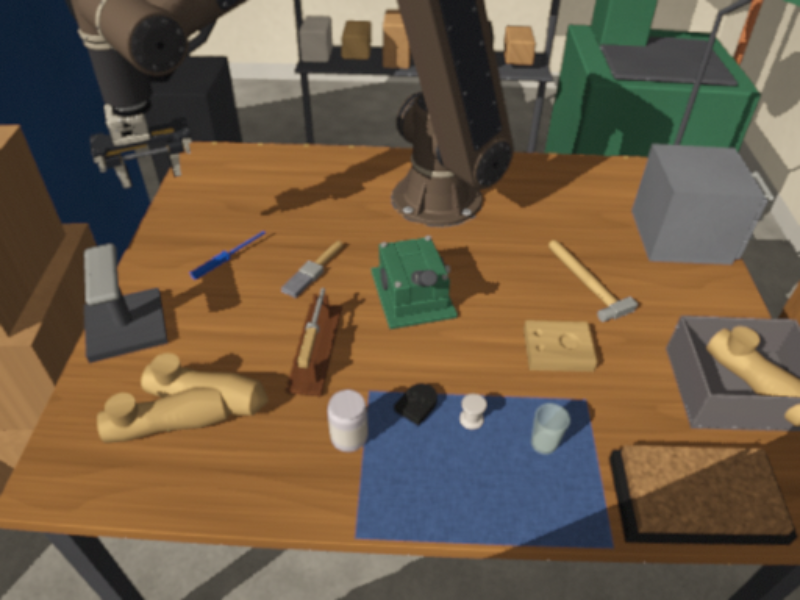

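View pics/top0b.png

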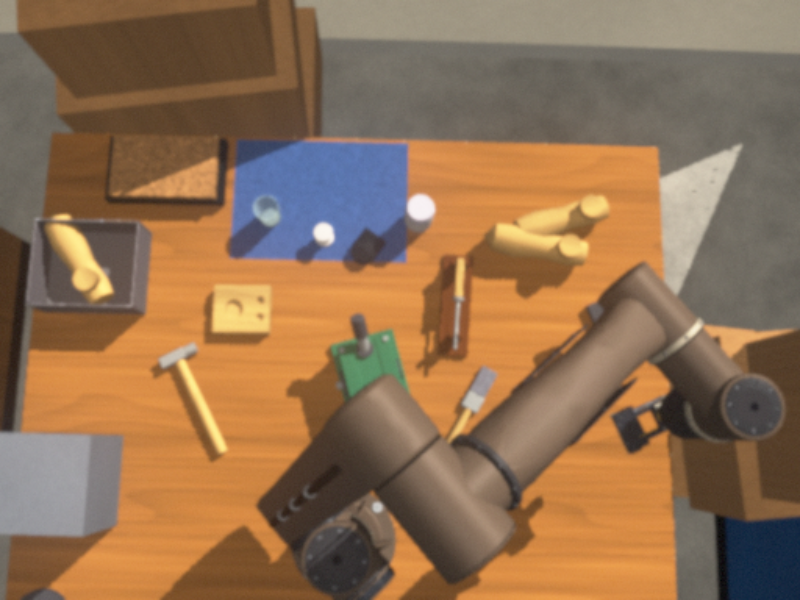

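```bash
cat > cloud.py <<'E'
from h import *
def cloud(n,f):
    c=bot.get_calibration(n);d=np.load(f'pics/{f}.npy');K=np.array([[c['fx'],0,c['cx']],[0,c['fy'],c['cy']],[0,0,1]])
    v,u=np.mgrid[:384,:512];p=cv2.undistortPoints(np.stack([u,v],-1).reshape(-1,1,2).astype(float),K,np.array(c['D'])).reshape(384,512,2)
    P=np.concatenate([p*d[...,None],d[...,None]],-1)-np.array(c['t'])
    P=P@np.array(c['R']); P[d==0]=np.nan; return P
E
python3 - <<'E'
from cloud import *
s=cv2.imread('pics/scene0.png');t=cv2.imread('pics/top0.png')
a=cv2.resize(s[145:250,165:385],None,fx=3,fy=3,interpolation=cv2.INTER_CUBIC);b=cv2.resize(t[160:260,130:310],None,fx=2.8,fy=2.8,interpolation=cv2.INTER_CUBIC)
o=np.zeros((600,660,3),np.uint8);o[:315]=a;o[320:320+b.shape[0],:b.shape[1]]=b;cv2.imwrite('pics/m1.png',o)
for n,k,(rack,case,blk) in (('scene',s,((180,185,225,260),(235,148,295,210),(330,200,385,240))),('top',t,((275,155,305,235),(205,190,265,260),(130,175,180,220)))):
    P=cloud(n,n+'0')
    for nm,(u0,v0,u1,v1),lo,hi in (('rack',rack,.054,.085),('casetop',case,.09,.104),('cap',case,.125,.19),('blk',blk,.022,.034)):
        Q=P[v0:v1,u0:u1].reshape(-1,3);Q=Q[(Q[:,2]>lo)&(Q[:,2]<hi)]
        r=cv2.minAreaRect((Q[:,:2]*1000).astype(np.float32)) if len(Q)>5 else None
        print(n,nm,len(Q),Q.mean(0).round(4),np.round(Q[:,2].std(),4),r)
E
```

```text
scene rack 347 [ 0.5621 -0.2477  0.0686] 0.0054 ((535.4855346679688, -249.8106689453125), (40.24784469604492, 207.044677734375), 88.37736511230469)
scene casetop 995 [ 0.37   -0.0582  0.0969] 0.0023 ((370.42437744140625, -54.78925323486328), (155.81211853027344, 120.91234588623047), 16.617368698120117)
scene cap 107 [ 0.4787 -0.0258  0.1517] 0.0088 ((475.6725158691406, -30.260940551757812), (45.384361267089844, 28.866519927978516), 58.8828010559082)
scene blk 986 [0.5204 0.2491 0.027 ] 0.0021 ((502.31793212890625, 268.1224365234375), (145.16429138183594, 167.66583251953125), 1.4605883359909058)
top rack 264 [ 0.5531 -0.2462  0.0719] 0.0059 ((536.6300659179688, -242.4013671875), (39.850894927978516, 205.20681762695312), 84.73297882080078)
top casetop 827 [ 0.3926 -0.0446  0.0978] 0.0033 ((387.3992919921875, -45.09489440917969), (115.92700958251953, 127.17709350585938), 15.938862800598145)
top cap 154 [ 0.4659 -0.026   0.1494] 0.0111 ((466.1504821777344, -26.087749481201172), (59.734405517578125, 31.103107452392578), 17.484214782714844)
top blk 870 [0.5202 0.2499 0.0282] 0.0031 ((520.0797119140625, 251.02725219726562), (110.99217224121094, 131.97625732421875), 1.1651203632354736)
```

View pics/m1.png

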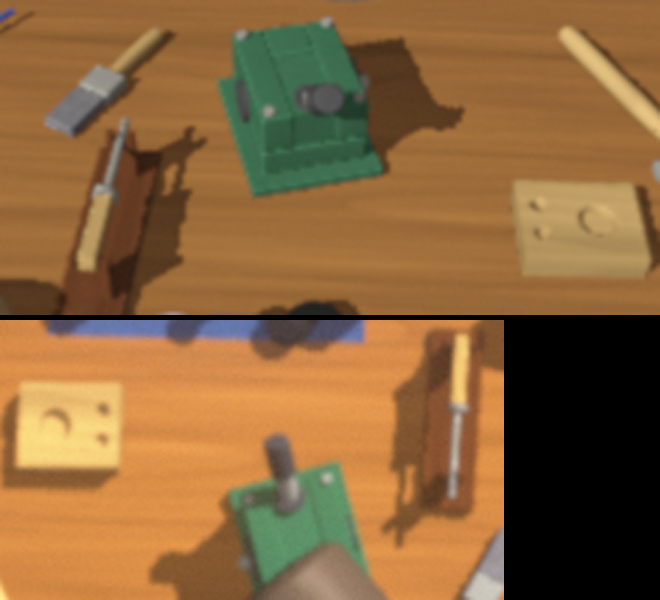

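```bash
python3 - <<'E'
from cloud import *
np.set_printoptions(suppress=True,precision=4)
for n,L in (('top',dict(hend=(294.6,166.1,.07),collar=(293.6,191.1,.072),tip=(291.4,223.2,.066),pocket=(148.6,198.2,.026))),('scene',dict(hend=(193.3,233.3,.065),collar=(200,207.7,.072),tip=(206.3,185.3,.066),pocket=(364.3,218.3,.026)))):
    for k,(u,v,h) in L.items(): print(n,k,onplane(n,u,v,h))
h=np.radians(16.4);o=np.array([.468,-.0255]);ax=np.array([np.cos(h),np.sin(h)]);ay=np.array([-ax[1],ax[0]])
for n,(u0,v0,u1,v1) in (('scene',(235,148,295,212)),('top',(200,180,270,260))):
    P=cloud(n,n+'0')[v0:v1,u0:u1].reshape(-1,3); w=P[:,:2]-o; X=w@ax;Y=w@ay;Z=P[:,2]
    top=(abs(Z-.097)<.006)&(X<-.02); print(n,'top X',np.percentile(X[top],[1,99]),'Y',np.percentile(Y[top],[1,5,50,95,99]))
    for s in(1,-1):
        m=(s*Y>.063)&(s*Y<.09)&(Z>.03)&(Z<.12)&(X<0)&(X>-.19); print('side',s,m.sum()); print(np.c_[X,Y,Z][m][np.argsort(X[m])][::max(1,m.sum()//8)])
    m=(Z>.14)&(X>-.05)&(X<.06);print('cap Y',np.nanpercentile(Y[m],[2,50,98]),'X',np.nanpercentile(X[m],[2,98]),'Zmax',np.nanpercentile(Z[m],[98,100]))
    m=(abs(Z-.05)<.012)&(abs(Y)<.05)&(X<0)&(X>-.06);print('front X',np.median(X[m]) if m.any() else 0)
    # rod line: points of rod above .06
P=cloud('top','top0')[155:235,275:305].reshape(-1,3);Q=P[(P[:,2]>.062)&(P[:,2]<.084)]
for x0 in np.arange(.42,.66,.03):
    m=abs(Q[:,0]-x0)<.015; print(round(x0,3),m.sum(),np.median(Q[m],0) if m.any() else '')
E
```

```text
top hend [ 0.6355 -0.2532  0.07  ]
top collar [ 0.5441 -0.2496  0.072 ]
top tip [ 0.4303 -0.2428  0.066 ]
top pocket [0.5151 0.2704 0.026 ]
scene hend [ 0.6373 -0.2526  0.065 ]
scene collar [ 0.5408 -0.2457  0.072 ]
scene tip [ 0.4344 -0.2404  0.066 ]
scene pocket [0.5161 0.2706 0.026 ]
scene top X [-0.174  -0.0278] Y [-0.0598 -0.0563 -0.0082  0.053   0.0578]
side 1 21
[[-0.1233  0.0654  0.0807]
 [-0.1106  0.0805  0.0614]
 [-0.1086  0.0762  0.0639]
 [-0.1044  0.0795  0.0485]
 [-0.1036  0.075   0.0594]
 [-0.1028  0.0661  0.0844]
 [-0.1021  0.0814  0.064 ]
 [-0.1008  0.0818  0.0513]
 [-0.0998  0.0653  0.0827]
 [-0.0994  0.0807  0.0619]
 [-0.0914  0.0664  0.0807]]
side -1 38
[[-0.1335 -0.0651  0.0435]
 [-0.1284 -0.066   0.0665]
 [-0.115  -0.0656  0.0691]
 [-0.1141 -0.066   0.0426]
 [-0.1093 -0.0634  0.0781]
 [-0.1018 -0.0654  0.0352]
 [-0.1    -0.0655  0.0689]
 [-0.0982 -0.0659  0.075 ]
 [-0.0863 -0.0653  0.0631]
 [-0.0849 -0.0657  0.0508]]
cap Y [-0.0155 -0.0023  0.0139] X [-0.0104  0.0243] Zmax [0.1643 0.1661]
front X -0.030033098375335174
top top X [-0.1325 -0.0271] Y [-0.0584 -0.054
[... 303 characters left out ...]
44]]
side -1 12
[[-0.1291 -0.0637  0.0642]
 [-0.1262 -0.0643  0.071 ]
 [-0.1229 -0.0652  0.0715]
 [-0.1155 -0.0635  0.0744]
 [-0.113  -0.0639  0.0846]
 [-0.1089 -0.0653  0.0757]
 [-0.1011 -0.0639  0.0737]
 [-0.0984 -0.0645  0.081 ]
 [-0.0949 -0.0655  0.0788]
 [-0.0904 -0.0632  0.0766]
 [-0.0863 -0.0645  0.0689]
 [-0.0827 -0.0656  0.0663]]
cap Y [-0.0144  0.0003  0.0148] X [-0.0214  0.0258] Zmax [0.1706 0.175 ]
front X 0
0.42 2 [ 0.4341 -0.2393  0.0693]
0.45 33 [ 0.4568 -0.2404  0.0708]
0.48 25 [ 0.47   -0.241   0.0699]
0.51 19 [ 0.5096 -0.2443  0.0688]
0.54 32 [ 0.5439 -0.2456  0.0743]
0.57 40 [ 0.5704 -0.2474  0.0734]
0.6 46 [ 0.5996 -0.2489  0.0739]
0.63 50 [ 0.6297 -0.2503  0.0752]
0.66 0
```

```bash
cat > d.py <<'E'
import sys,numpy as np
from bench import bot
from scipy.spatial.transform import Rotation as R
def show():
    s=bot.get_state();M=R.from_quat(s['orientation']).as_matrix()
    print('t%.2f'%s['t'],'tcp',s['tcp_pos'].round(4),'xhead %.2f'%np.degrees(np.arctan2(M[1,0],M[0,0])),'tilt',M[:2,2].round(3),'F',s['wrist_force'].round(1),'w %.3f f %.1f'%(s['grip_width'],s['grip_force']),'q',s['q'].round(2))
    return s,M
if __name__=='__main__':
    s,M=show()
    a=[float(v) for v in sys.argv[1:]]
    if a:
        h=a[3] if len(a)>3 else np.degrees(np.arctan2(M[1,0],M[0,0]))
        c,n=np.cos(np.radians(h)),np.sin(np.radians(h)); e=np.array(a[:3])-s['tcp_pos']
        sp=((np.degrees(np.arctan2(M[1,0],M[0,0]))-h+180)%360-180)/6
        print('after spin %.2f: x %.2f y %.2f z %.2f units'%(sp,(e@[c,n,0])/.04,(e@[n,-c,0])/.04,-e[2]/.04))
E
python3 -m creep '{"increments":[{"spin":0.7},{"spin":0.67}]}'; python3 d.py .467 -.026 .20 196.4
```

```text
t0.10 tcp [ 0.281  -0.6132  0.2258] xhead -155.38 tilt [-0.001  0.001] F [ 0.1 -0.2 -0.4] w 1.002 f 0.0 q [-0.85  0.36  0.01 -0.   -1.22 -0.29]
after spin 1.37: x -8.60 y 12.77 z 0.64 unitsschema error: expected keys grip, x, y, z, spin
```

```bash
python3 -m creep '{"increments":[{"grip":1,"x":0,"y":0,"z":0,"spin":0.7},{"grip":1,"x":0,"y":0,"z":0,"spin":0.67},{"grip":1,"x":-0.54,"y":0.8,"z":0,"spin":0},{"grip":1,"x":-0.54,"y":0.8,"z":0,"spin":0},{"grip":1,"x":-0.54,"y":0.8,"z":0,"spin":0},{"grip":1,"x":-0.54,"y":0.8,"z":0,"spin":0},{"grip":1,"x":-0.54,"y":0.8,"z":0,"spin":0},{"grip":1,"x":-0.54,"y":0.8,"z":0,"spin":0}]}'; python3 -m creep '{"increments":[{"grip":1,"x":-0.54,"y":0.8,"z":0,"spin":0},{"grip":1,"x":-0.54,"y":0.8,"z":0,"spin":0},{"grip":1,"x":-0.54,"y":0.8,"z":0,"spin":0},{"grip":1,"x":-0.54,"y":0.8,"z":0,"spin":0},{"grip":1,"x":-0.54,"y":0.8,"z":0,"spin":0},{"grip":1,"x":0,"y":0,"z":0,"spin":0}]}';python3 d.py .467 -.026 .20 196.4
```

```text
t: 0.77
tcp_pos: [0.3512, -0.391, 0.2262]
orientation: [-0.142, 0.99, 0.0, -0.0]
wrist_force: [1.3, 0.2, 0.5]
grip_width: 1.001
grip_force: 0.0
t: 1.27
tcp_pos: [0.4113, -0.2041, 0.2268]
orientation: [-0.145, 0.989, 0.0, 0.001]
wrist_force: [0.2, -0.4, -0.4]
grip_width: 1.002
grip_force: 0.0
t1.27 tcp [ 0.4113 -0.2041  0.2268] xhead -163.32 tilt [0.001 0.001] F [ 0.2 -0.4 -0.4] w 1.002 f 0.0 q [-0.03 -0.01 -0.44 -0.   -1.13 -1.25]
after spin 0.05: x -2.59 y 3.88 z 0.67 units
```

Next, position above the cap, then down over it to look.

```bash
python3 -m creep '{"increments":[{"grip":1,"x":-0.52,"y":0.78,"z":0,"spin":0.05},{"grip":1,"x":-0.52,"y":0.78,"z":0,"spin":0},{"grip":1,"x":-0.52,"y":0.78,"z":0,"spin":0},{"grip":1,"x":-0.52,"y":0.78,"z":0,"spin":0},{"grip":1,"x":-0.51,"y":0.76,"z":0.34,"spin":0},{"grip":1,"x":0,"y":0,"z":0.33,"spin":0},{"grip":1,"x":0,"y":0,"z":0,"spin":0}]}';python3 d.py .467 -.026 .1195 196.4
python3 - <<'E'
from h import *
im,d=cap('scene','s2');t,_=cap('top','t2')
a=cv2.resize(im[130:220,220:340,::-1],None,fx=5,fy=5,interpolation=cv2.INTER_CUBIC);cv2.imwrite('pics/s2c.png',a)
E
```

```text
t: 1.85
tcp_pos: [0.4648, -0.0294, 0.1973]
orientation: [-0.142, 0.99, 0.0, -0.002]
wrist_force: [-0.3, -0.4, -0.0]
grip_width: 0.999
grip_force: 0.0
t1.85 tcp [ 0.4648 -0.0294  0.1973] xhead -163.73 tilt [-0.004 -0.001] F [-0.3 -0.4 -0. ] w 0.999 f 0.0 q [ 0.36  0.03 -0.47 -0.   -1.07 -1.65]
after spin -0.02: x -0.08 y 0.07 z 1.94 units
```

View pics/s2c.png

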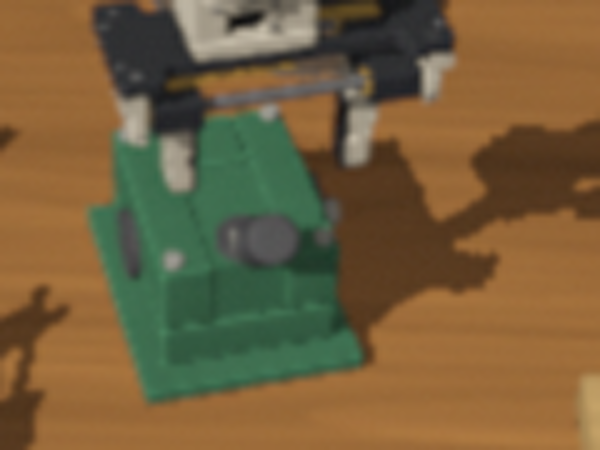

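```bash
python3 -m creep '{"increments":[{"grip":1,"x":-0.08,"y":0.07,"z":0.5,"spin":0},{"grip":1,"x":0,"y":0,"z":0.7,"spin":0},{"grip":0.2,"x":0,"y":0,"z":0.74,"spin":0},{"grip":-0.1,"x":0,"y":0,"z":0,"spin":0},{"grip":-1,"x":0,"y":0,"z":0,"spin":0},{"grip":-1,"x":0,"y":0,"z":0,"spin":0},{"grip":-1,"x":0,"y":0,"z":0,"spin":0},{"grip":-1,"x":0,"y":0,"z":0,"spin":0}]}' 20;python3 d.py .467 -.026 .1195 196.4;python3 -m creep '{"increments":[{"grip":-1,"x":0,"y":0,"z":0,"spin":0},{"grip":-1,"x":0,"y":0,"z":0,"spin":0},{"grip":-1,"x":0,"y":0,"z":0,"spin":0}]}';python3 d.py
```

```text
t: 2.62
tcp_pos: [0.4694, -0.0273, 0.1239]
orientation: [-0.14, 0.99, 0.0, 0.001]
wrist_force: [0.7, -0.0, 0.6]
grip_width: 0.604
grip_force: 0.0
t2.62 tcp [ 0.4694 -0.0273  0.1239] xhead -163.90 tilt [0.003 0.001] F [ 0.7 -0.   0.6] w 0.604 f 0.0 q [ 0.36  0.12 -0.57  0.   -0.88 -1.65]
after spin -0.05: x 0.05 y 0.05 z 0.11 units
t: 2.87
tcp_pos: [0.4687, -0.0266, 0.1227]
orientation: [-0.14, 0.99, 0.001, 0.001]
wrist_force: [-6.1, 20.0, 6.5]
grip_width: 0.377
grip_force: 10.5
t2.87 tcp [ 0.4687 -0.0266  0.1227] xhead -163.90 tilt [0.001 0.001] F [-6.1 20.   6.5] w 0.377 f 10.5 q [ 0.36  0.12 -0.57 -0.   -0.88 -1.65]
```

```bash
python3 -m creep '{"increments":[{"grip":-1,"x":0,"y":0.05,"z":0,"spin":0},{"grip":-1,"x":0,"y":0,"z":0,"spin":0},{"grip":-1,"x":0,"y":0,"z":0,"spin":0},{"grip":-1,"x":0,"y":0,"z":0,"spin":0}]}';python3 d.py
```

```text
t: 3.2
tcp_pos: [0.4684, -0.0251, 0.1226]
orientation: [-0.14, 0.99, 0.0, 0.001]
wrist_force: [0.3, 4.2, 3.7]
grip_width: 0.359
grip_force: 20.0
t3.20 tcp [ 0.4684 -0.0251  0.1226] xhead -163.87 tilt [0.001 0.   ] F [0.3 4.2 3.7] w 0.359 f 20.0 q [ 0.37  0.12 -0.57  0.   -0.88 -1.66]
```

```bash
python3 -m creep '{"increments":[{"grip":-1,"x":-0.1,"y":0,"z":-0.1,"spin":0},{"grip":-1,"x":-0.2,"y":0,"z":-0.2,"spin":0},{"grip":-1,"x":-0.2,"y":0,"z":-0.2,"spin":0},{"grip":-1,"x":-0.25,"y":0,"z":-0.25,"spin":0},{"grip":-1,"x":-0.25,"y":0,"z":-0.25,"spin":0},{"grip":-1,"x":-0.1,"y":0,"z":-0.5,"spin":0},{"grip":-1,"x":0,"y":0,"z":-0.5,"spin":0},{"grip":-1,"x":0,"y":0,"z":0,"spin":0}]}';python3 d.py
python3 - <<'E'
from h import *
im,d=cap('scene','s3')
a=cv2.resize(im[110:220,210:350,::-1],None,fx=5,fy=5,interpolation=cv2.INTER_CUBIC);cv2.imwrite('pics/s3c.png',a)
h=np.radians(16.4);M=np.array([.468,-.0255]);ax=np.array([np.cos(h),np.sin(h)]);ay=np.array([-ax[1],ax[0]])
print('pre-wall G',M-.046*ax+.100*ay,'final G',M-.046*ax+.076*ay)
E
```

```text
t: 3.87
tcp_pos: [0.5119, -0.0134, 0.2055]
orientation: [-0.14, 0.99, -0.0, 0.002]
wrist_force: [1.5, -0.3, 0.3]
grip_width: 0.355
grip_force: 20.0
t3.87 tcp [ 0.5119 -0.0134  0.2055] xhead -163.87 tilt [ 0.004 -0.   ] F [ 1.5 -0.3  0.3] w 0.355 f 20.0 q [ 0.36  0.1  -0.38  0.   -1.09 -1.65]
pre-wall G [0.39563741 0.05744369] final G [0.40241361 0.03442016]
```

View pics/s3c.png

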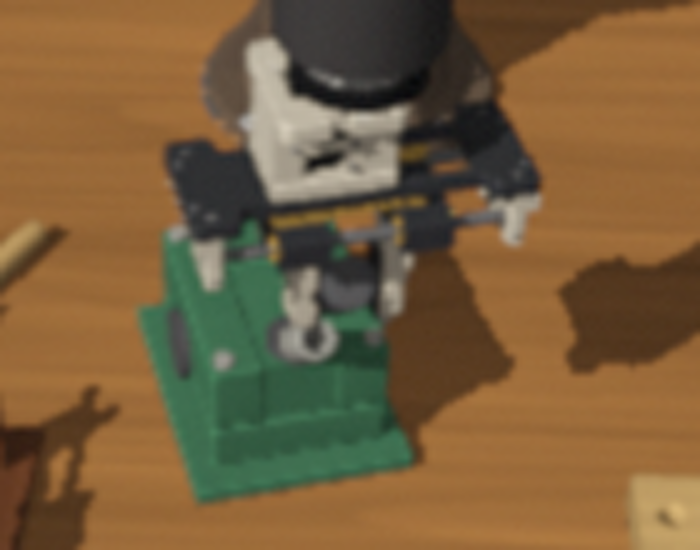

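```bash
python3 -m creep '{"increments":[{"grip":-1,"x":0.57,"y":-0.62,"z":0,"spin":0},{"grip":-1,"x":0.57,"y":-0.62,"z":0,"spin":0},{"grip":-1,"x":0.57,"y":-0.62,"z":0,"spin":0},{"grip":-1,"x":0.57,"y":-0.62,"z":0,"spin":0},{"grip":-1,"x":0,"y":0,"z":0,"spin":-1},{"grip":-1,"x":0,"y":0,"z":0,"spin":-1},{"grip":-1,"x":0,"y":0,"z":0,"spin":-1},{"grip":-1,"x":0,"y":0,"z":0,"spin":-1}]}' 
python3 -m creep '{"increments":[{"grip":-1,"x":0,"y":0,"z":0,"spin":-1},{"grip":-1,"x":0,"y":0,"z":0,"spin":-1},{"grip":-1,"x":0,"y":0,"z":0,"spin":-1},{"grip":-1,"x":0,"y":0,"z":0,"spin":-1},{"grip":-1,"x":0,"y":0,"z":0,"spin":-1},{"grip":-1,"x":0,"y":0,"z":0,"spin":-1},{"grip":-1,"x":0,"y":0,"z":0,"spin":-1},{"grip":-1,"x":0,"y":0,"z":0,"spin":-1}]}' >/dev/null
python3 -m creep '{"increments":[{"grip":-1,"x":0,"y":0,"z":0,"spin":-1},{"grip":-1,"x":0,"y":0,"z":0,"spin":-1},{"grip":-1,"x":0,"y":0,"z":0,"spin":-1},{"grip":-1,"x":0,"y":0,"z":0,"spin":0}]}' >/dev/null; python3 d.py .452 -.134 .066 286.4
```

```text
t: 4.58
tcp_pos: [0.4488, -0.1344, 0.2012]
orientation: [-0.345, 0.939, 0.0, -0.001]
wrist_force: [-0.1, 0.6, -1.0]
grip_width: 0.357
grip_force: 20.0
t5.58 tcp [ 0.449  -0.134   0.2012] xhead -73.64 tilt [-0.002 -0.   ] F [ 0.2  0.5 -1.6] w 0.358 f 20.0 q [ 0.13  0.03 -0.46 -0.   -1.08  0.15]
after spin -0.01: x 0.02 y -0.07 z 3.38 units
```

```bash
python3 -m creep '{"increments":[{"grip":-1,"x":0.01,"y":-0.07,"z":0.8,"spin":0},{"grip":-1,"x":0,"y":0,"z":0.9,"spin":0},{"grip":-1,"x":0,"y":0,"z":0.9,"spin":0},{"grip":-1,"x":0,"y":0,"z":0.75,"spin":0},{"grip":-1,"x":-0.1,"y":0,"z":0,"spin":0},{"grip":-1,"x":-0.1,"y":0,"z":0,"spin":0},{"grip":-1,"x":0,"y":0,"z":0,"spin":0}]}' 14; python3 d.py .452 -.134 .066 286.4
python3 -m creep '{"increments":[{"grip":-1,"x":-0.07,"y":0,"z":0.08,"spin":0},{"grip":-1,"x":-0.07,"y":0,"z":0.12,"spin":0},{"grip":-1,"x":-0.07,"y":0,"z":0.12,"spin":0},{"grip":-1,"x":0,"y":0,"z":0,"spin":0}]}' 14; python3 d.py .445 -.111 .047 286.4
```

```text
t: 6.17
tcp_pos: [0.4511, -0.1253, 0.0693]
orientation: [0.799, -0.601, 0.0, -0.0]
wrist_force: [0.6, 0.8, 0.4]
grip_width: 0.361
grip_force: 14.0
t6.17 tcp [ 0.4511 -0.1253  0.0693] xhead -73.94 tilt [ 0.001 -0.   ] F [0.6 0.8 0.4] w 0.361 f 14.0 q [ 0.15  0.19 -0.64  0.   -0.74  0.13]
after spin -0.06: x 0.21 y 0.04 z 0.08 units
t: 6.5
tcp_pos: [0.4478, -0.1172, 0.0552]
orientation: [0.799, -0.601, -0.0, -0.0]
wrist_force: [-0.1, -0.4, -2.1]
grip_width: 0.364
grip_force: 14.0
t6.50 tcp [ 0.4478 -0.1172  0.0552] xhead -73.90 tilt [0. 0.] F [-0.1 -0.4 -2.1] w 0.364 f 14.0 q [ 0.17  0.21 -0.67 -0.   -0.7   0.11]
after spin -0.05: x -0.17 y 0.02 z 0.20 units
```

```bash
python3 -m creep '{"increments":[{"grip":-1,"x":-0.06,"y":0,"z":0.09,"spin":0},{"grip":-1,"x":-0.06,"y":0,"z":0.08,"spin":0},{"grip":-1,"x":-0.06,"y":0,"z":0,"spin":0},{"grip":-1,"x":0,"y":0,"z":0,"spin":0}]}' 14; python3 d.py .445 -.111 .047 286.4
python3 - <<'E'
from h import *
im,d=cap('scene','s4');t,_=cap('top','t4')
a=cv2.resize(im[110:220,185:325,::-1],None,fx=5,fy=5,interpolation=cv2.INTER_CUBIC);cv2.imwrite('pics/s4c.png',a)
E
```

```text
t: 6.83
tcp_pos: [0.4469, -0.1123, 0.049]
orientation: [0.8, -0.601, 0.001, 0.001]
wrist_force: [4.0, -16.8, -2.7]
grip_width: 0.356
grip_force: 14.0
t6.83 tcp [ 0.4469 -0.1123  0.049 ] xhead -73.83 tilt [ 0.001 -0.002] F [  4.  -16.8  -2.7] w 0.356 f 14.0 q [ 0.19  0.21 -0.68  0.   -0.68  0.09]
after spin -0.04: x -0.04 y 0.04 z 0.05 units
```

View pics/s4c.png

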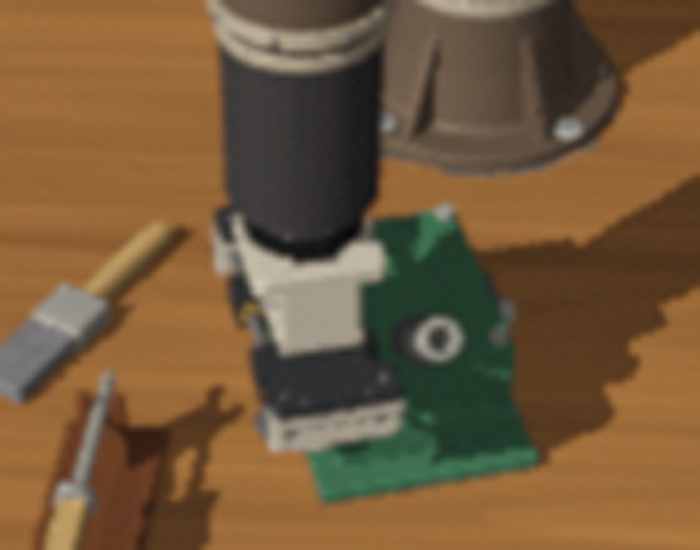

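```bash
python3 -m creep '{"increments":[{"grip":-1,"x":0.25,"y":0,"z":0,"spin":0},{"grip":-1,"x":0.35,"y":0,"z":-0.2,"spin":0},{"grip":-1,"x":0,"y":0,"z":-0.9,"spin":0},{"grip":-1,"x":0,"y":0,"z":-1,"spin":0},{"grip":-1,"x":0,"y":0,"z":-1,"spin":0},{"grip":-1,"x":0,"y":0,"z":-1,"spin":0},{"grip":-1,"x":-0.3,"y":-0.15,"z":-0.6,"spin":0},{"grip":-1,"x":-0.8,"y":-0.4,"z":0,"spin":0}]}' 20 >/dev/null
python3 -m creep '{"increments":[{"grip":-1,"x":-0.85,"y":-0.42,"z":0,"spin":0},{"grip":-1,"x":-0.85,"y":-0.42,"z":0,"spin":0},{"grip":-1,"x":-0.85,"y":-0.42,"z":0,"spin":0},{"grip":-1,"x":-0.85,"y":-0.42,"z":0,"spin":0},{"grip":-1,"x":-0.85,"y":-0.42,"z":0,"spin":0},{"grip":-1,"x":-0.85,"y":-0.42,"z":0,"spin":0},{"grip":-1,"x":-0.85,"y":-0.42,"z":0,"spin":0},{"grip":-1,"x":-0.85,"y":-0.42,"z":0,"spin":0}]}' >/dev/null
python3 d.py .5155 .2705 .1
```

```text
t8.27 tcp [0.5155 0.2151 0.2366] xhead -73.88 tilt [-0.     0.001] F [ 0.7 -0.4  0.1] w 0.356 f 20.0 q [ 0.75  0.16 -0.23 -0.   -1.18 -0.46]
after spin 0.00: x -1.33 y -0.39 z 3.42 units
```

```bash
python3 -m creep '{"increments":[{"grip":-1,"x":-0.67,"y":-0.2,"z":0.3,"spin":0},{"grip":-1,"x":-0.66,"y":-0.19,"z":0.6,"spin":0},{"grip":-1,"x":0,"y":0,"z":0.8,"spin":0},{"grip":-1,"x":0,"y":0,"z":0.7,"spin":0},{"grip":-1,"x":0,"y":0,"z":0.3,"spin":0},{"grip":-1,"x":0,"y":0,"z":0,"spin":0},{"grip":-1,"x":0,"y":0,"z":0,"spin":0}]}' >/dev/null
python3 d.py .5155 .2705 .04
python3 - <<'E'
from h import *
im,d=cap('scene','s5');t,_=cap('top','t5')
a=cv2.resize(im[140:250,310:430,::-1],None,fx=5,fy=5,interpolation=cv2.INTER_CUBIC);cv2.imwrite('pics/s5c.png',a)
E
```

```text
t8.85 tcp [0.5158 0.2684 0.1282] xhead -73.89 tilt [-0.001 -0.001] F [-0.4  0.1 -0.4] w 0.360 f 20.0 q [ 0.82  0.29 -0.33  0.   -0.95 -0.53]
after spin 0.00: x -0.05 y -0.01 z 2.21 units
```

View pics/s5c.png

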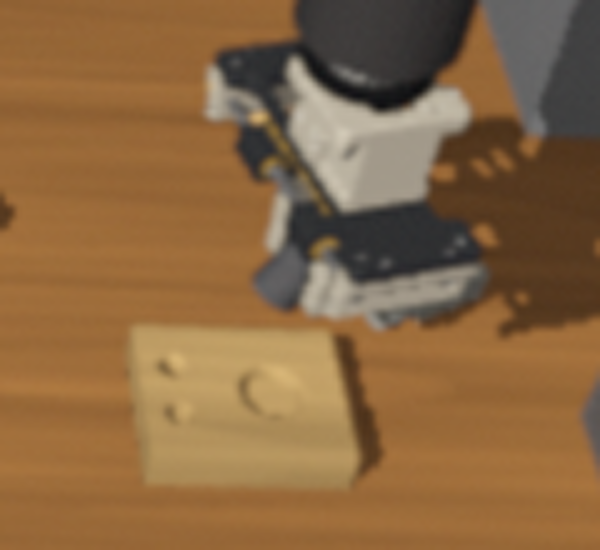

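```bash
python3 - <<'E'
from cloud import *
from d import show
s,M=show()
im=cv2.imread('pics/s5.png');P=cloud('scene','s5')
G=s['tcp_pos']+[0,0,.019]
T=(P-G)@np.array([-M[:,0],M[:,1],[0,0,1]]).T   # a: lean(wall) dir, b: closing dir, z
for v in range(188,206):
    print(v,' '.join('%3d,%3d,%3d'%tuple((T[v,u]*1000).round()) +'|%d'%(im[v,u].max()) for u in range(358,374,2)))
cv2.imwrite('pics/s5d.png',cv2.resize(im[180:212,350:390],None,fx=15,fy=15,interpolation=cv2.INTER_CUBIC))
E
```

```text
t8.95 tcp [0.5166 0.2691 0.13  ] xhead -73.89 tilt [0.002 0.001] F [ 0.7 -0.1 -1.2] w 0.356 f 20.0 q [ 0.82  0.29 -0.33  0.   -0.95 -0.54]
188  52,156,-146|153  60,154,-147|153  67,154,-148|159 -12, 26,-10|180  -9, 21, -6|129 -15,  2, 12|60 -42,-45, 63|47 -38,-49, 65|65
189  53,155,-151|156  58,150,-147|157  65,150,-148|160 -11, 26,-15|170 -15, 10,  2|109 -15,  1, 10|80 -42,-47, 61|50 -37,-49, 62|97
190  49,148,-148|159  58,149,-151|159  66,149,-153|159  70,143,-148|144 -17,  6,  1|94 -15, -1,  8|91 -40,-46, 56|56 -36,-48, 57|109
191  50,147,-152|159  56,144,-151|160  61,140,-148|155 -20, 10, -6|112 -18,  4,  0|89 -17, -5,  7|95 -41,-48, 54|68 -35,-49, 54|93
192  43,136,-145|159  52,137,-148|159  59,136,-148|138 -23,  5, -4|88 -20, -1,  1|92 -17, -7,  5|98 -40,-48, 49|83 -34,-48, 49|110
193  41,131,-145|156  51,134,-149|151  57,131,-148|109 -22,  5, -9|87 -22, -5,  0|94 -18, -9,  4|95 -12,-11,  4|88 -12,-20, 12|149
194  41,129,-147|155  47,127,-147|136 -28,  4,-11|88 -24,  1, -9|92 -22, -6, -3|96 -18,-10,  0|95 -13,-13,  2|85 -13,-22, 11|156
195  41,127,-151|155  46,123,-147|124 -28,
[... 733 characters left out ...]
, -5|183
201  28, 99,-149|156  36, 99,-151|156  42, 97,-150|154  48, 94,-148|130 -21,-15,-24|93 -16,-17,-23|87 -11,-19,-21|148 -11,-30,-11|173
202  27, 96,-151|158  33, 93,-150|157  39, 91,-148|158  47, 91,-151|153  53, 88,-149|130 -14,-15,-29|128  65, 83,-147|155 -10,-29,-16|162
203  24, 90,-148|160  31, 88,-149|159  39, 90,-152|161  45, 86,-150|161  51, 85,-150|156  60, 85,-152|155  66, 83,-151|158  70, 78,-147|153
204  22, 85,-148|157  30, 85,-150|156  36, 83,-149|158  44, 84,-152|158  48, 79,-148|158  57, 79,-150|158  61, 75,-148|158  70, 76,-150|156
205  22, 84,-152|163  28, 81,-151|161  34, 78,-149|161  42, 79,-151|162  46, 74,-148|161  52, 72,-146|159  59, 71,-147|161  68, 72,-151|164
```

View pics/s5d.png

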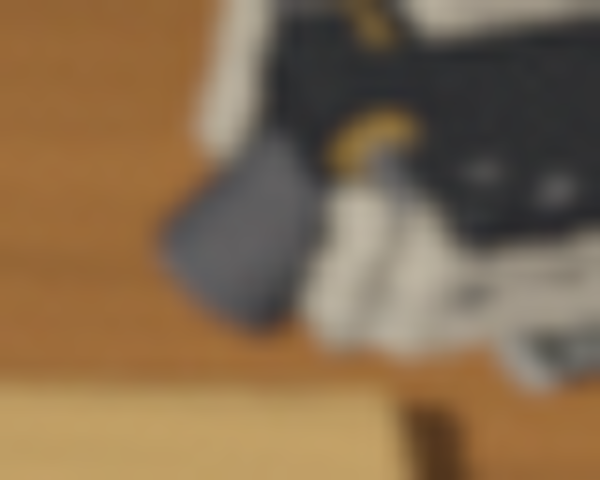

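```bash
python3 -m creep '{"increments":[{"grip":-1,"x":0.3,"y":0,"z":0.5,"spin":0},{"grip":-1,"x":0.3,"y":0,"z":0.7,"spin":0},{"grip":-1,"x":0,"y":0,"z":0.6,"spin":0},{"grip":-1,"x":0,"y":0,"z":0.2,"spin":0},{"grip":-1,"x":0,"y":0,"z":0,"spin":0},{"grip":-1,"x":0,"y":0,"z":0,"spin":0}]}' >/dev/null; python3 d.py
python3 -m creep '{"increments":[{"grip":-1,"x":0,"y":0,"z":0.06,"spin":0},{"grip":-1,"x":0,"y":0,"z":0,"spin":0}]}'  >/dev/null; python3 d.py
python3 -m creep '{"increments":[{"grip":-1,"x":0,"y":0,"z":0.05,"spin":0},{"grip":-1,"x":0,"y":0,"z":0,"spin":0}]}'  8 >/dev/null; python3 d.py
```

```text
t9.45 tcp [0.5233 0.2462 0.0499] xhead -73.87 tilt [0.001 0.001] F [ 0.9  0.4 -0.1] w 0.355 f 20.0 q [ 0.78  0.37 -0.42  0.   -0.77 -0.5 ]
t9.62 tcp [0.5231 0.2465 0.0476] xhead -73.86 tilt [0.002 0.002] F [-0.3 -0.4 -0. ] w 0.357 f 20.0 q [ 0.78  0.38 -0.42  0.   -0.77 -0.5 ]
t9.78 tcp [0.5225 0.2459 0.0447] xhead -73.88 tilt [0.001 0.001] F [ 1.1 -0.1 -1.1] w 0.360 f 8.0 q [ 0.78  0.38 -0.43 -0.   -0.76 -0.5 ]
```

```bash
python3 -m creep '{"increments":[{"grip":-1,"x":0,"y":0,"z":0.05,"spin":0},{"grip":-1,"x":0,"y":0,"z":0,"spin":0}]}'  >/dev/null; python3 d.py
python3 -m creep '{"increments":[{"grip":-1,"x":0,"y":0,"z":0.05,"spin":0},{"grip":-1,"x":0,"y":0,"z":0,"spin":0}]}'  >/dev/null; python3 d.py
```

```text
t9.95 tcp [0.5227 0.2459 0.0424] xhead -73.87 tilt [0.001 0.001] F [-0.7  0.5  1.6] w 0.361 f 8.0 q [ 0.78  0.38 -0.43  0.   -0.76 -0.5 ]
t10.12 tcp [0.5232 0.2464 0.0413] xhead -73.85 tilt [0.002 0.001] F [-1.3  0.6  8. ] w 0.362 f 8.0 q [ 0.78  0.39 -0.43  0.   -0.75 -0.5 ]
```

```bash
python3 -m creep '{"increments":[{"grip":-1,"x":0.09,"y":0,"z":0,"spin":0},{"grip":-1,"x":0.09,"y":0,"z":0,"spin":0},{"grip":-1,"x":0.09,"y":0,"z":0.01,"spin":0}]}'  >/dev/null; python3 d.py
python3 -m creep '{"increments":[{"grip":-1,"x":0.09,"y":0,"z":0.02,"spin":0},{"grip":-1,"x":0.09,"y":0,"z":0.03,"spin":0},{"grip":-1,"x":0.09,"y":0,"z":0.03,"spin":0},{"grip":-1,"x":0,"y":0,"z":0,"spin":0}]}'  >/dev/null; python3 d.py
python3 - <<'E'
from cloud import *
from d import show
im,d=cap('scene','s6')
s,M=show();P=cloud('scene','s6')
G=s['tcp_pos']+[0,0,.019]
T=(P-G)@np.array([-M[:,0],M[:,1],[0,0,1]]).T*1000
u,v=proj('scene',[G])[0].astype(int);print(u,v)
a=cv2.resize(im[v-22:v+22,u-30:u+30,::-1],None,fx=10,fy=10,interpolation=cv2.INTER_CUBIC);cv2.imwrite('pics/s6c.png',a)
m=(im.max(2)<112)&(abs(T[...,1])<20)&(abs(T[...,0])<45)&(T[...,2]>-45)&(T[...,2]<40)
for z in range(-40,40,6):
    k=m&(abs(T[...,2]-z)<3)
    if k.sum()>2: print(z,k.sum(),np.percentile(T[k][:,0],[0,10,90,100]).round())
E
```

```text
t10.37 tcp [0.5261 0.2359 0.0406] xhead -73.85 tilt [0.002 0.001] F [-0.   1.3  4.8] w 0.362 f 8.0 q [ 0.76  0.38 -0.43  0.   -0.75 -0.48]
t10.70 tcp [0.5289 0.2247 0.0369] xhead -73.90 tilt [0.001 0.001] F [-0.8  0.8  4.2] w 0.358 f 8.0 q [ 0.74  0.39 -0.44  0.   -0.74 -0.46]
t10.75 tcp [0.5289 0.2248 0.0368] xhead -73.91 tilt [0.001 0.001] F [0.2 2.5 4.4] w 0.361 f 8.0 q [ 0.74  0.39 -0.44  0.   -0.74 -0.46]
352 214
-22 5 [-15. -14.  -8.  -6.]
-16 5 [-14. -14.  -9.  -8.]
-10 8 [-15. -15.  -9.  -8.]
-4 7 [-14. -13.  -9.  -8.]
```

View pics/s6c.png

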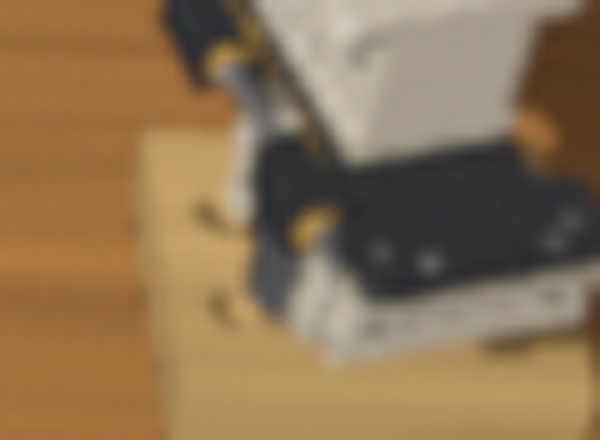

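```bash
python3 -m creep '{"increments":[{"grip":-1,"x":0,"y":0,"z":-0.15,"spin":0},{"grip":-1,"x":0,"y":0,"z":-0.3,"spin":0},{"grip":-1,"x":-0.3,"y":0,"z":0,"spin":0},{"grip":-1,"x":-0.5,"y":0,"z":0,"spin":0},{"grip":-1,"x":-0.35,"y":0,"z":0,"spin":0},{"grip":-1,"x":0,"y":0,"z":0,"spin":0},{"grip":-1,"x":0,"y":0,"z":0,"spin":0}]}' 20 >/dev/null; python3 d.py .5157 .2697 .030
```

```text
t11.33 tcp [0.5149 0.2698 0.0541] xhead -73.80 tilt [-0.001 -0.001] F [ 0.8 -0.4  0.4] w 0.359 f 20.0 q [ 0.82  0.37 -0.41 -0.   -0.79 -0.54]
after spin 0.00: x 0.01 y -0.02 z 0.60 units
```

```bash
python3 -m creep '{"increments":[{"grip":-1,"x":0,"y":0,"z":0.3,"spin":0},{"grip":-1,"x":0,"y":0,"z":0.28,"spin":0},{"grip":-1,"x":0,"y":0,"z":0.04,"spin":0},{"grip":-1,"x":0,"y":0,"z":0,"spin":0}]}' >/dev/null; python3 d.py .5157 .2697 .030
python3 -m creep '{"increments":[{"grip":-0.2,"x":0,"y":0,"z":0,"spin":0},{"grip":-0.2,"x":0,"y":0,"z":0,"spin":0},{"grip":0,"x":0,"y":0,"z":0,"spin":0},{"grip":0.2,"x":0,"y":0,"z":0,"spin":0},{"grip":0.4,"x":0,"y":0,"z":0,"spin":0},{"grip":1,"x":0,"y":0,"z":-0.5,"spin":0},{"grip":1,"x":0,"y":0,"z":-0.9,"spin":0},{"grip":1,"x":0,"y":0,"z":-0.9,"spin":0}]}' >/dev/null; python3 d.py
python3 -m creep '{"increments":[{"grip":1,"x":0.3,"y":0,"z":-0.9,"spin":-1},{"grip":1,"x":0.6,"y":0,"z":-0.6,"spin":-1},{"grip":1,"x":0.9,"y":0,"z":0,"spin":-1},{"grip":1,"x":0.9,"y":0,"z":0,"spin":-1}]}' >/dev/null;python3 d.py .5885 -.2482 .12 176.7
python3 - <<'E'
from h import *
im,d=cap('scene','s7')
a=cv2.resize(im[190:240,330:390,::-1],None,fx=10,fy=10,interpolation=cv2.INTER_CUBIC);cv2.imwrite('pics/s7c.png',a)
E
```

```text
t11.67 tcp [0.5151 0.2683 0.0288] xhead -73.91 tilt [-0.002 -0.001] F [-0.5 -0.3 -0. ] w 0.359 f 20.0 q [ 0.82  0.41 -0.43 -0.   -0.74 -0.54]
after spin 0.00: x -0.03 y -0.03 z -0.03 units
t12.33 tcp [0.5148 0.2682 0.1218] xhead -73.90 tilt [-0.002 -0.002] F [0.5 0.5 0. ] w 0.792 f 0.0 q [ 0.82  0.3  -0.34 -0.   -0.94 -0.54]
t12.67 tcp [0.5659 0.1737 0.1847] xhead -49.47 tilt [0.004 0.003] F [ 1.   1.2 -1.1] w 0.995 f 0.0 q [ 0.63  0.25 -0.24  0.   -1.07  0.08]
after spin 22.30: x -1.17 y -10.50 z 1.62 units
```

View pics/s7c.png

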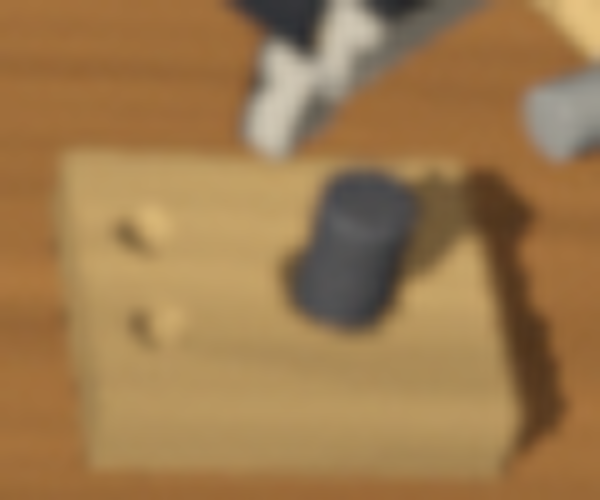

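```bash
python3 - <<'E'
from cloud import *
cap('top','t7')
for n,f in(('scene','s7'),('top','t7')):
    im=cv2.imread(f'pics/{f}.png');P=cloud(n,f)
    m=(np.hypot(P[...,0]-.515,P[...,1]-.27)<.03)&(P[...,2]>.033)&(P[...,2]<.09)
    Q=P[m];T=Q[Q[:,2]>.058]
    A=np.c_[T[:,:2]-T[:,:2].mean(0),np.ones(len(T))];c=np.linalg.lstsq(A,T[:,2],rcond=None)[0]
    print(n,len(Q),len(T),'top mean',T.mean(0).round(4),'slope',c[:2].round(2),'zmax',np.percentile(Q[:,2],[50,90,98]).round(4))
E
```

```text
scene 121 66 top mean [0.5204 0.2678 0.0664] slope [-0.08  0.01] zmax [0.0627 0.0689 0.0697]
top 98 64 top mean [0.5191 0.2689 0.0681] slope [0.05 0.01] zmax [0.0656 0.0724 0.076 ]
```

```bash
python3 -m creep '{"increments":[{"grip":1,"x":0,"y":0,"z":0,"spin":-0.96},{"grip":1,"x":0,"y":0,"z":0,"spin":-0.96},{"grip":1,"x":0,"y":0,"z":0,"spin":-0.96},{"grip":1,"x":0,"y":0,"z":0,"spin":-0.96},{"grip":1,"x":0,"y":0,"z":0,"spin":-0.96},{"grip":1,"x":0,"y":0,"z":0,"spin":-0.96},{"grip":1,"x":0,"y":0,"z":0,"spin":-0.96},{"grip":1,"x":0,"y":0,"z":0,"spin":-0.96}]}' >/dev/null
python3 -m creep '{"increments":[{"grip":1,"x":0.1,"y":0.6,"z":0,"spin":0},{"grip":1,"x":0.1,"y":0.9,"z":0,"spin":0},{"grip":1,"x":0.1,"y":0.9,"z":0,"spin":0},{"grip":1,"x":0.1,"y":0.9,"z":0,"spin":0},{"grip":1,"x":0.1,"y":0.9,"z":0,"spin":0},{"grip":1,"x":0.1,"y":0.9,"z":0,"spin":0},{"grip":1,"x":0.1,"y":0.9,"z":0,"spin":0},{"grip":1,"x":0.1,"y":0.9,"z":0,"spin":0}]}' >/dev/null
python3 -m creep '{"increments":[{"grip":1,"x":0.1,"y":0.9,"z":0,"spin":0},{"grip":1,"x":0.1,"y":0.9,"z":0,"spin":0},{"grip":1,"x":0.1,"y":0.9,"z":0,"spin":0},{"grip":1,"x":0.1,"y":0.8,"z":0,"spin":0},{"grip":1,"x":0,"y":0,"z":0,"spin":0},{"grip":1,"x":0,"y":0,"z":0,"spin":0}]}' >/dev/null
python3 d.py .5885 -.2482 .046 -3.3
```

```text
t14.60 tcp [ 0.5848 -0.2462  0.1811] xhead -4.02 tilt [-0.001  0.   ] F [-0.3  0.7 -0.6] w 1.000 f 0.0 q [-0.09  0.32 -0.15 -0.   -1.1   1.59]
after spin -0.12: x 0.10 y 0.05 z 3.38 units
```

```bash
python3 -m creep '{"increments":[{"grip":1,"x":0.1,"y":0.05,"z":0.5,"spin":-0.12},{"grip":1,"x":0,"y":0,"z":0.8,"spin":0},{"grip":0.6,"x":0,"y":0,"z":0.8,"spin":0},{"grip":0.2,"x":0,"y":0,"z":0.8,"spin":0},{"grip":0,"x":0,"y":0,"z":0.45,"spin":0},{"grip":-0.2,"x":0,"y":0,"z":0,"spin":0},{"grip":-0.3,"x":0,"y":0,"z":0,"spin":0},{"grip":-0.3,"x":0,"y":0,"z":0,"spin":0}]}' 20 >/dev/null;python3 d.py .5885 -.2482 .046 -3.3
```

```text
t15.27 tcp [ 0.5904 -0.2464  0.0494] xhead -3.03 tilt [ 0.002 -0.001] F [0.1 0.2 0.3] w 0.607 f 0.0 q [-0.09  0.46 -0.28  0.   -0.83  1.61]
after spin 0.05: x -0.04 y 0.05 z 0.08 units
```

```bash
python3 -m creep '{"increments":[{"grip":-0.3,"x":-0.04,"y":0.04,"z":0.08,"spin":0.05},{"grip":-0.5,"x":0,"y":0,"z":0,"spin":0},{"grip":-1,"x":0,"y":0,"z":0,"spin":0},{"grip":-1,"x":0,"y":0,"z":0,"spin":0},{"grip":-1,"x":0,"y":0,"z":0,"spin":0}]}' 12 >/dev/null;python3 d.py .5885 -.2482 .046 -3.3
```

```text
t15.68 tcp [ 0.5877 -0.2485  0.0451] xhead -3.40 tilt [ 0.001 -0.   ] F [-0.5 -0.  -0.1] w 0.229 f 0.3 q [-0.09  0.46 -0.28  0.   -0.82  1.61]
after spin -0.02: x 0.02 y -0.01 z -0.02 units
```

```bash
python3 -m creep '{"increments":[{"grip":-1,"x":0,"y":0,"z":0,"spin":0},{"grip":-1,"x":0,"y":0,"z":0,"spin":0},{"grip":-1,"x":0,"y":0,"z":0,"spin":0},{"grip":-1,"x":0,"y":0,"z":-0.3,"spin":0},{"grip":-1,"x":0,"y":0,"z":-0.7,"spin":0},{"grip":-1,"x":0,"y":0,"z":-1,"spin":0},{"grip":-1,"x":0,"y":0,"z":-1,"spin":0},{"grip":-1,"x":0,"y":0,"z":-0.8,"spin":0}]}' 35 >/dev/null;python3 d.py 
python3 -m creep '{"increments":[{"grip":-1,"x":0.1,"y":-0.5,"z":0,"spin":0},{"grip":-1,"x":0.1,"y":-0.85,"z":0,"spin":0},{"grip":-1,"x":0.12,"y":-0.85,"z":0,"spin":0},{"grip":-1,"x":0.12,"y":-0.85,"z":0,"spin":0},{"grip":-1,"x":0.12,"y":-0.85,"z":0,"spin":0},{"grip":-1,"x":0.12,"y":-0.85,"z":0,"spin":0},{"grip":-1,"x":0.12,"y":-0.85,"z":0,"spin":0},{"grip":-1,"x":0.12,"y":-0.85,"z":0,"spin":0}]}' >/dev/null
python3 -m creep '{"increments":[{"grip":-1,"x":0.1,"y":-0.5,"z":0,"spin":-0.8},{"grip":-1,"x":0,"y":0,"z":0,"spin":-0.9},{"grip":-1,"x":0,"y":0,"z":0,"spin":-0.9},{"grip":-1,"x":0,"y":0,"z":0,"spin":-0.7},{"grip":-1,"x":0,"y":0,"z":0,"spin":0},{"grip":-1,"x":0,"y":0,"z":0,"spin":0}]}' >/dev/null
python3 d.py .645 .027 .12 16.4
cat > rod.py <<'E'
from cloud import *
from d import show
s,M=show()
G=s['tcp_pos']+[0,0,.019];B=np.array([M[:,0],M[:,1],[0,0,1]])
for n in('scene','top'):
    cap(n,'r_'+n);P=cloud(n,'r_'+n);T=(P-G)@B.T*1000
    m=(T[...,0]<-14)&(T[...,0]>-175)&(abs(T[...,1])<16)&(P[...,2]>.1)
    for x in range(-170,-14,18):
        k=m&(abs(T[...,0]-x)<9)
        if k.sum(): print(n,x,k.sum(),'y %.1f z %.1f zmax %.1f'%(np.median(T[k][:,1]),np.median(T[k][:,2]),T[k][:,2].max()))
    if m.any(): print('min x',np.percentile(T[m][:,0],[0,3]))
E
python3 rod.py
```

```text
t16.35 tcp [ 0.5877 -0.2486  0.2002] xhead -3.38 tilt [ 0.002 -0.001] F [ 1.5 -0.  -0.5] w 0.198 f 35.0 q [-0.09  0.31 -0.11  0.   -1.14  1.61]
t17.52 tcp [0.6445 0.0267 0.1968] xhead 16.26 tilt [-0.  0.] F [-1.   0.3 -1. ] w 0.203 f 35.0 q [ 0.34  0.33 -0.1  -0.   -1.14  1.51]
after spin -0.02: x 0.01 y -0.00 z 1.92 units
t17.52 tcp [0.6445 0.0267 0.1968] xhead 16.26 tilt [-0.  0.] F [-1.   0.3 -1. ] w 0.203 f 35.0 q [ 0.34  0.33 -0.1  -0.   -1.14  1.51]
scene -152 10 y 2.8 z 3.9 zmax 4.7
scene -134 14 y 2.9 z 3.9 zmax 7.3
scene -116 6 y 1.1 z 3.8 zmax 6.1
scene -44 17 y 3.6 z 420.1 zmax 421.3
scene -26 59 y 0.8 z 422.1 zmax 423.9
min x [-159.8928203 -152.5974309]
top -152 10 y 1.4 z 6.4 zmax 10.6
top -134 14 y 1.6 z 4.5 zmax 10.3
top -116 14 y 1.2 z 2.5 zmax 7.8
top -98 13 y 1.9 z 5.8 zmax 10.1
top -80 13 y 0.7 z 4.9 zmax 9.0
top -62 14 y 1.2 z 5.1 zmax 12.1
top -44 408 y 0.0 z 323.7 zmax 429.0
top -26 180 y 0.5 z 419.9 zmax 428.8
min x [-156.77003115 -128.42606369]
```

```bash
python3 -m creep '{"increments":[{"grip":-1,"x":0.05,"y":-0.03,"z":0.5,"spin":-0.02},{"grip":-1,"x":0,"y":0,"z":0.7,"spin":0},{"grip":-1,"x":0,"y":0,"z":0.54,"spin":0},{"grip":-1,"x":0,"y":0,"z":0.18,"spin":0},{"grip":-1,"x":0,"y":0,"z":0,"spin":0}]}' 16 >/dev/null;python3 d.py .6168 .0182 .1192 16.4
python3 -m creep '{"increments":[{"grip":-1,"x":-0.2,"y":0,"z":0,"spin":0},{"grip":-1,"x":-0.2,"y":0,"z":0,"spin":0},{"grip":-1,"x":-0.15,"y":0,"z":0,"spin":0},{"grip":-1,"x":0,"y":0,"z":0,"spin":0}]}' >/dev/null;python3 d.py .6168 .0182 .1192 16.4
```

```text
t18.03 tcp [0.6449 0.0279 0.1177] xhead 16.43 tilt [-0.004 -0.001] F [-0.5 -0.7 -1.1] w 0.202 f 16.0 q [ 0.34  0.4  -0.19 -0.   -0.99  1.51]
after spin 0.01: x -0.74 y 0.03 z -0.04 units
t18.37 tcp [0.6243 0.0219 0.1214] xhead 16.50 tilt [0.002 0.001] F [-0.6 -0.9 -1.3] w 0.203 f 16.0 q [ 0.35  0.36 -0.24 -0.   -0.97  1.51]
after spin 0.02: x -0.21 y 0.04 z 0.05 units
```

```bash
python3 -m creep '{"increments":[{"grip":-1,"x":-0.1,"y":0.02,"z":0.05,"spin":0},{"grip":-1,"x":-0.1,"y":0,"z":0,"spin":0},{"grip":-1,"x":0,"y":0,"z":0,"spin":0}]}' >/dev/null;python3 d.py .6168 .0182 .1192 16.4
python3 rod.py
```

```text
t18.62 tcp [0.617  0.0189 0.118 ] xhead 16.51 tilt [-0.  0.] F [-0.7 -0.6 -1.8] w 0.200 f 16.0 q [ 0.35  0.35 -0.26 -0.   -0.96  1.51]
after spin 0.02: x -0.01 y 0.02 z -0.03 units
t18.62 tcp [0.617  0.0189 0.118 ] xhead 16.51 tilt [-0.  0.] F [-0.7 -0.6 -1.8] w 0.200 f 16.0 q [ 0.35  0.35 -0.26 -0.   -0.96  1.51]
scene -170 23 y 7.4 z 1.1 zmax 12.0
scene -152 22 y 2.5 z 0.9 zmax 6.2
scene -134 13 y 2.0 z 4.7 zmax 8.1
scene -116 10 y 3.0 z 4.5 zmax 6.7
scene -44 24 y -0.8 z 420.3 zmax 421.7
scene -26 46 y 0.9 z 422.5 zmax 424.3
min x [-174.87724984 -170.18907662]
top -170 34 y 0.4 z 3.2 zmax 14.4
top -152 29 y 0.3 z 0.7 zmax 13.1
top -134 10 y 1.0 z 4.5 zmax 12.8
top -116 13 y 1.1 z 6.0 zmax 10.6
top -98 13 y 1.4 z 2.9 zmax 10.5
top -80 12 y 1.3 z 4.3 zmax 14.5
top -62 14 y 1.2 z 4.5 zmax 11.9
top -44 329 y -0.2 z 325.9 zmax 425.8
top -26 149 y 0.4 z 420.9 zmax 429.6
min x [-174.23085966 -166.89760726]
```

```bash
python3 -m creep '{"increments":[{"grip":-1,"x":-0.08,"y":0.02,"z":0,"spin":0},{"grip":-1,"x":-0.06,"y":0,"z":0,"spin":0},{"grip":-1,"x":0,"y":0,"z":0,"spin":0}]}' 14 >/dev/null;python3 d.py
python3 -m creep '{"increments":[{"grip":-1,"x":-0.06,"y":0,"z":0,"spin":0},{"grip":-1,"x":0,"y":0,"z":0,"spin":0}]}' >/dev/null;python3 d.py
```

```text
t18.97 tcp [0.6121 0.0166 0.1176] xhead 16.52 tilt [-0.001 -0.   ] F [-0.6 -0.3 -1. ] w 0.202 f 14.0 q [ 0.35  0.35 -0.27 -0.   -0.95  1.51]
t19.13 tcp [0.6099 0.016  0.1177] xhead 16.52 tilt [-0.  0.] F [-0.4  0.4 -1. ] w 0.206 f 14.0 q [ 0.35  0.34 -0.28 -0.   -0.95  1.51]
```

```bash
python3 -m creep '{"increments":[{"grip":-1,"x":-0.06,"y":0,"z":0,"spin":0},{"grip":-1,"x":0,"y":0,"z":0,"spin":0}]}' >/dev/null;python3 d.py
python3 -m creep '{"increments":[{"grip":-1,"x":-0.06,"y":0,"z":0,"spin":0},{"grip":-1,"x":0,"y":0,"z":0,"spin":0}]}' >/dev/null;python3 d.py
```

```text
t19.30 tcp [0.6076 0.0153 0.1177] xhead 16.52 tilt [-0. -0.] F [-0.3  0.8 -1.9] w 0.201 f 14.0 q [ 0.35  0.34 -0.28 -0.   -0.95  1.51]
t19.47 tcp [0.6054 0.0147 0.1178] xhead 16.52 tilt [-0.  0.] F [-0.6  0.5 -1.3] w 0.204 f 14.0 q [ 0.35  0.34 -0.29 -0.   -0.95  1.51]
```

```bash
python3 rod.py | grep -v ' -44 \| -26 '; python3 - <<'E'
from cloud import *
h=np.radians(16.4);o=np.array([.468,-.0255]);ax=np.array([np.cos(h),np.sin(h)]);ay=np.array([-ax[1],ax[0]])
for n in('scene','top'):
    P=cloud(n,'s7' if n=='scene' else 't7');w=P[...,:2]-o;X=w@ax*1000;Y=w@ay*1000;Z=P[...,2]*1000
    m=(abs(Y)<25)&(X>-60)&(X<25)&(Z>112)&(Z<170)
    if m.sum()<5: print(n,m.sum());continue
    k=m&(X+Z>128)
    print(n,m.sum(),'Y',np.percentile(Y[m],[2,50,98]).round(1),'X+Z-140 (mouth plane)',np.percentile((X+Z-140)[m],[50,90,98]).round(1),'zmax',np.percentile(Z[m],[98,100]).round(1),'Xmax',np.percentile(X[m],[98,100]).round(1),'Y front',np.percentile(Y[k],[2,50,98]).round(1), 'n',np.percentile(((Z-140-X))[k],[2,98]).round(1))
E
```

```text
t19.47 tcp [0.6054 0.0147 0.1178] xhead 16.52 tilt [-0.  0.] F [-0.6  0.5 -1.3] w 0.204 f 14.0 q [ 0.35  0.34 -0.29 -0.   -0.95  1.51]
scene -170 12 y 7.4 z -12.5 zmax 2.0
scene -152 39 y 3.2 z 1.5 zmax 10.8
scene -134 16 y 1.4 z 2.2 zmax 4.5
scene -116 9 y 1.4 z 3.2 zmax 6.4
min x [-172.31084054 -166.68176611]
top -170 35 y 0.7 z -7.7 zmax 9.6
top -152 40 y -1.2 z 5.7 zmax 16.4
top -134 20 y -0.3 z 3.8 zmax 9.7
top -116 13 y 0.9 z 4.9 zmax 8.7
top -98 12 y 1.5 z 6.5 zmax 9.9
top -80 12 y 1.0 z 4.2 zmax 10.9
top -62 13 y 1.0 z 4.8 zmax 8.1
min x [-174.31227739 -167.11367826]
scene 57 Y [-12.4  -2.5  10.4] X+Z-140 (mouth plane) [-13.4  -1.8   0.2] zmax [147.1 149.1] Xmax [4.5 4.9] Y front [-11.6  -0.9  10.6] n [-12.9  18.4]
top 113 Y [-12.    0.3  11.7] X+Z-140 (mouth plane) [-27.9   0.1   3.8] zmax [150.6 153.6] Xmax [5.5 8.1] Y front [-11.6   0.   11.7] n [-15.5  22.3]
```

```bash
python3 -m creep '{"increments":[{"grip":-1,"x":0,"y":0,"z":-0.2,"spin":0},{"grip":-1,"x":0,"y":0,"z":-0.25,"spin":0},{"grip":-1,"x":0,"y":0,"z":0,"spin":0}]}' 12 >/dev/null;python3 d.py
python3 -m creep '{"increments":[{"grip":-1,"x":0,"y":0,"z":-0.25,"spin":0},{"grip":-1,"x":-0.02,"y":0,"z":-0.25,"spin":0},{"grip":-1,"x":0,"y":0,"z":0,"spin":0}]}' 12 >/dev/null;python3 rod.py | grep -v ' -44 \| -26 '
```

```text
t19.82 tcp [0.6072 0.0149 0.1385] xhead 16.55 tilt [0.004 0.   ] F [ 0.4  0.1 -1. ] w 0.201 f 12.0 q [ 0.35  0.32 -0.26  0.   -0.99  1.51]
t20.07 tcp [0.6061 0.0146 0.1586] xhead 16.55 tilt [0.003 0.001] F [ 0.1 -0.  -1. ] w 0.206 f 12.0 q [ 0.35  0.3  -0.24  0.   -1.03  1.51]
scene -170 3 y 8.2 z -67.1 zmax -41.3
scene -152 10 y 2.5 z -32.9 zmax -28.0
min x [-172.54736131 -160.74041958]
top -170 32 y -0.8 z -49.2 zmax -34.7
top -152 43 y -1.7 z -36.9 zmax -21.6
top -134 19 y -0.7 z -33.6 zmax -23.5
top -116 14 y 0.7 z -25.4 zmax -16.9
top -98 13 y -0.2 z -19.7 zmax -8.7
top -80 14 y 0.6 z -14.9 zmax -8.9
top -62 11 y 1.2 z -13.6 zmax -6.7
min x [-174.53703073 -166.47794446]
```

```bash
python3 -m creep '{"increments":[{"grip":-1,"x":-0.13,"y":0,"z":-0.18,"spin":0},{"grip":-1,"x":-0.15,"y":0,"z":-0.17,"spin":0},{"grip":-1,"x":-0.17,"y":0,"z":-0.17,"spin":0},{"grip":-1,"x":-0.17,"y":0,"z":-0.16,"spin":0},{"grip":-1,"x":0,"y":0,"z":0,"spin":0}]}' 12 >/dev/null;python3 d.py .5817 .0079 .1857 16.4
python3 -m creep '{"increments":[{"grip":-1,"x":-0.22,"y":0,"z":-0.1,"spin":0},{"grip":-1,"x":-0.24,"y":0,"z":-0.06,"spin":0},{"grip":-1,"x":-0.26,"y":0,"z":-0.03,"spin":0},{"grip":-1,"x":0,"y":0,"z":0,"spin":0}]}' >/dev/null;python3 rod.py | grep -v ' -44 \| -26 ';python3 d.py .5358 -.0055 .1917 16.4
```

```text
t20.58 tcp [0.5803 0.0071 0.185 ] xhead 16.53 tilt [0.002 0.001] F [ 0.1 -0.5 -0.8] w 0.206 f 12.0 q [ 0.35  0.23 -0.26  0.   -1.07  1.51]
after spin 0.02: x 0.04 y -0.01 z -0.02 units
t20.92 tcp [ 0.5513 -0.0014  0.1908] xhead 16.50 tilt [-0.001  0.   ] F [-0.2 -0.2 -2.4] w 0.201 f 12.0 q [ 0.35  0.18 -0.31 -0.   -1.07  1.51]
scene -134 9 y 12.3 z -105.5 zmax -97.4
scene -116 11 y 10.7 z -100.7 zmax -86.0
scene -98 18 y 10.1 z -80.1 zmax -65.1
scene -80 5 y 8.4 z -73.3 zmax -73.1
min x [-140.64901235 -133.15753312]
top -170 7 y -6.6 z -108.0 zmax -101.8
top -152 20 y -0.9 z -105.5 zmax -97.5
top -134 48 y 0.1 z -101.9 zmax -89.8
top -116 49 y -0.1 z -84.9 zmax -68.9
top -98 42 y -1.2 z -68.9 zmax -59.2
top -80 26 y -0.5 z -66.6 zmax -51.0
top -62 14 y 1.0 z -47.9 zmax -38.0
min x [-174.12886027 -145.3359918 ]
t21.02 tcp [ 0.5528 -0.001   0.1907] xhead 16.52 tilt [-0. -0.] F [ 0.3  0.4 -0.5] w 0.205 f 12.0 q [ 0.35  0.19 -0.31 -0.   -1.07  1.51]
after spin 0.02: x -0.44 y -0.01 z -0.03 units
```

```bash
python3 -m creep '{"increments":[{"grip":-1,"x":-0.2,"y":0,"z":-0.03,"spin":0},{"grip":-1,"x":-0.22,"y":0,"z":0,"spin":0},{"grip":-1,"x":-0.18,"y":0,"z":0.18,"spin":0},{"grip":-1,"x":-0.18,"y":0,"z":0.18,"spin":0},{"grip":-1,"x":-0.18,"y":0,"z":0.18,"spin":0},{"grip":-1,"x":-0.18,"y":0,"z":0.18,"spin":0},{"grip":-1,"x":0,"y":0,"z":0,"spin":0}]}' 16 >/dev/null;python3 d.py .5005 -.0159 .1549 16.4
```

```text
t21.60 tcp [ 0.507  -0.0144  0.1608] xhead 16.49 tilt [-0.004 -0.   ] F [-0.6  0.4 -2.7] w 0.197 f 16.0 q [ 0.36  0.14 -0.44 -0.   -0.99  1.5 ]
after spin 0.01: x -0.17 y -0.01 z 0.15 units
```

```bash
python3 -m creep '{"increments":[{"grip":-1,"x":-0.08,"y":0,"z":0.08,"spin":0},{"grip":-1,"x":-0.06,"y":0,"z":0.06,"spin":0},{"grip":-1,"x":0,"y":0,"z":0,"spin":0}]}' >/dev/null;python3 d.py .5005 -.0159 .1549 16.4
python3 -m creep '{"increments":[{"grip":-1,"x":-0.05,"y":0,"z":0.05,"spin":0},{"grip":-1,"x":0,"y":0,"z":0,"spin":0}]}' >/dev/null;python3 d.py
python3 -m creep '{"increments":[{"grip":-1,"x":-0.05,"y":0,"z":0.05,"spin":0},{"grip":-1,"x":0,"y":0,"z":0,"spin":0}]}' >/dev/null;python3 d.py
```

```text
t21.85 tcp [ 0.5038 -0.0155  0.1569] xhead 16.52 tilt [-0.001 -0.   ] F [-0.5  0.  -0.9] w 0.202 f 16.0 q [ 0.36  0.14 -0.46 -0.   -0.98  1.5 ]
after spin 0.02: x -0.08 y -0.01 z 0.05 units
t22.02 tcp [ 0.5023 -0.0159  0.1552] xhead 16.52 tilt [-0. -0.] F [-0.8 -0.1 -1.3] w 0.203 f 16.0 q [ 0.36  0.14 -0.46 -0.   -0.97  1.5 ]
t22.18 tcp [ 0.5002 -0.0165  0.1531] xhead 16.52 tilt [-0. -0.] F [ 0.4 -0.2 -0.8] w 0.203 f 16.0 q [ 0.36  0.14 -0.47 -0.   -0.97  1.5 ]
```

Keep advancing along the tube until the force shows the collar has stopped.

```bash
python3 -m creep '{"increments":[{"grip":-1,"x":-0.05,"y":0,"z":0.05,"spin":0},{"grip":-1,"x":0,"y":0,"z":0,"spin":0}]}' >/dev/null;python3 d.py
python3 -m creep '{"increments":[{"grip":-1,"x":-0.05,"y":0,"z":0.05,"spin":0},{"grip":-1,"x":0,"y":0,"z":0,"spin":0}]}' >/dev/null;python3 d.py
python3 rod.py | grep 'top\|min'
```

```text
t22.35 tcp [ 0.4997 -0.0168  0.1519] xhead 16.55 tilt [0.002 0.   ] F [ 2.7  0.6 -0.2] w 0.204 f 16.0 q [ 0.36  0.13 -0.47  0.   -0.96  1.5 ]
t22.52 tcp [ 0.4999 -0.0168  0.1514] xhead 16.59 tilt [0.007 0.001] F [5.1 2.2 6.7] w 0.204 f 16.0 q [ 0.36  0.13 -0.48  0.   -0.95  1.5 ]
min x [-93.80872118 -92.20138217]
top -170 12 y -1.2 z -68.9 zmax -64.6
top -152 12 y 5.5 z -69.3 zmax -67.6
top -134 6 y 2.9 z -68.8 zmax -65.3
top -116 6 y 6.1 z -69.6 zmax -64.4
top -98 22 y -1.4 z -66.6 zmax -59.1
top -80 50 y -0.1 z -62.6 zmax -51.2
top -62 44 y -0.8 z -46.0 zmax -33.6
top -44 265 y -0.6 z 318.5 zmax 426.0
top -26 162 y 0.2 z 420.7 zmax 430.9
min x [-172.93303326 -149.56174647]
```

```bash
python3 -m creep '{"increments":[{"grip":-1,"x":-0.04,"y":0,"z":0.04,"spin":0},{"grip":-1,"x":0,"y":0,"z":0,"spin":0},{"grip":-1,"x":0,"y":0,"z":0,"spin":0},{"grip":-1,"x":0,"y":0,"z":0,"spin":0}]}' 20 >/dev/null;python3 d.py
```

```text
t22.95 tcp [ 0.5001 -0.0167  0.151 ] xhead 16.63 tilt [0.01  0.002] F [ 5.7  2.9 13.2] w 0.200 f 20.0 q [ 0.36  0.13 -0.48  0.   -0.95  1.5 ]
```

```bash
python3 -m creep '{"increments":[{"grip":-1,"x":0.12,"y":0,"z":-0.12,"spin":0},{"grip":-1,"x":0.22,"y":0,"z":-0.22,"spin":0},{"grip":-1,"x":0.25,"y":0,"z":-0.25,"spin":0},{"grip":-1,"x":0.25,"y":0,"z":-0.25,"spin":0},{"grip":-1,"x":0.22,"y":0,"z":-0.22,"spin":0},{"grip":-1,"x":0.1,"y":0,"z":-0.1,"spin":0},{"grip":-1,"x":0,"y":0,"z":0,"spin":0}]}' 20 >/dev/null;python3 d.py .5537 -.0003 .1914 16.4
```

```text
t23.53 tcp [ 0.5402 -0.0047  0.1944] xhead 16.52 tilt [ 0. -0.] F [-1.   0.2 -0.7] w 0.202 f 20.0 q [ 0.35  0.16 -0.33  0.   -1.08  1.5 ]
after spin 0.02: x 0.35 y -0.01 z 0.07 units
```

```bash
python3 -m creep '{"increments":[{"grip":-1,"x":0.18,"y":0,"z":0.02,"spin":0},{"grip":-1,"x":0.2,"y":0,"z":0.03,"spin":0},{"grip":-1,"x":0.24,"y":0,"z":0.06,"spin":0},{"grip":-1,"x":0.24,"y":0,"z":0.07,"spin":0},{"grip":-1,"x":0.24,"y":0,"z":0.07,"spin":0},{"grip":-1,"x":0,"y":0,"z":0,"spin":0}]}' 14 >/dev/null;python3 d.py .5817 .0079 .1837 16.4
python3 -m creep '{"increments":[{"grip":-1,"x":0.16,"y":0,"z":0.18,"spin":0},{"grip":-1,"x":0.15,"y":0,"z":0.18,"spin":0},{"grip":-1,"x":0.15,"y":0,"z":0.18,"spin":0},{"grip":-1,"x":0.15,"y":0,"z":0.2,"spin":0},{"grip":-1,"x":0,"y":0,"z":0,"spin":0}]}' >/dev/null;python3 rod.py | grep -v ' -44 \| -26 ';python3 d.py .6056 .0150 .1544 16.4
```

```text
t24.03 tcp [0.5836 0.0082 0.1829] xhead 16.54 tilt [-0.001 -0.001] F [1.3 0.5 0.4] w 0.203 f 14.0 q [ 0.35  0.24 -0.26  0.   -1.07  1.51]
after spin 0.02: x -0.05 y -0.01 z -0.02 units
t24.45 tcp [0.6056 0.0148 0.1523] xhead 16.52 tilt [-0.002 -0.   ] F [-0.3 -0.5 -0.1] w 0.204 f 14.0 q [ 0.35  0.3  -0.25 -0.   -1.02  1.51]
scene -170 8 y 0.2 z -42.2 zmax -32.5
scene -152 15 y -0.2 z -29.1 zmax -22.9
min x [-173.55299144 -168.31690497]
top -170 33 y 0.1 z -41.6 zmax -32.4
top -152 40 y -0.4 z -29.9 zmax -17.5
top -134 23 y -0.5 z -31.6 zmax -22.7
top -116 13 y 0.7 z -21.9 zmax -17.5
top -98 13 y 1.2 z -21.4 zmax -14.1
top -80 13 y 0.8 z -15.9 zmax -9.4
top -62 14 y 0.6 z -10.3 zmax -4.7
min x [-174.91974073 -166.4460568 ]
t24.55 tcp [0.6054 0.0147 0.1539] xhead 16.53 tilt [-0.001 -0.   ] F [-0.1 -0.4 -1.6] w 0.204 f 14.0 q [ 0.35  0.3  -0.25 -0.   -1.02  1.51]
after spin 0.02: x 0.01 y -0.01 z -0.01 units
```

```bash
python3 -m creep '{"increments":[{"grip":-1,"x":0.06,"y":0,"z":0.2,"spin":0},{"grip":-1,"x":0.05,"y":0,"z":0.2,"spin":0},{"grip":-1,"x":0.04,"y":0,"z":0.2,"spin":0},{"grip":-1,"x":0.02,"y":0,"z":0.2,"spin":0},{"grip":-1,"x":0,"y":0,"z":0.12,"spin":0},{"grip":-1,"x":0,"y":0,"z":0,"spin":0},{"grip":-1,"x":0,"y":0,"z":0,"spin":0}]}' >/dev/null;python3 rod.py | grep -v ' -44 \| -26 '
```

```text
t25.13 tcp [0.6115 0.0165 0.1172] xhead 16.52 tilt [-0.001 -0.   ] F [-0.  -0.3 -1. ] w 0.205 f 14.0 q [ 0.35  0.35 -0.27 -0.   -0.95  1.51]
scene -170 20 y 7.4 z -6.2 zmax 10.0
scene -152 34 y 3.2 z 2.0 zmax 14.0
scene -134 13 y 2.4 z 3.1 zmax 6.2
scene -116 11 y 1.6 z 4.7 zmax 7.2
min x [-174.94241846 -170.18164277]
top -170 34 y -0.5 z -1.7 zmax 11.2
top -152 36 y -1.1 z 2.5 zmax 16.9
top -134 15 y 0.7 z 5.7 zmax 11.8
top -116 11 y 0.0 z 6.0 zmax 11.3
top -98 14 y 1.0 z 4.7 zmax 10.7
top -80 12 y 0.5 z 4.0 zmax 13.1
top -62 13 y 0.4 z 5.1 zmax 8.6
min x [-174.32339804 -167.27316491]
```

```bash
python3 -m creep '{"increments":[{"grip":-1,"x":0,"y":0,"z":0,"spin":0},{"grip":-1,"x":0,"y":0,"z":0,"spin":0},{"grip":-1,"x":0.2,"y":0,"z":0,"spin":0},{"grip":-1,"x":0.4,"y":0,"z":0,"spin":0},{"grip":-1,"x":0.4,"y":0,"z":0,"spin":0},{"grip":-1,"x":0.3,"y":0,"z":-0.2,"spin":0},{"grip":-1,"x":0,"y":0,"z":-0.5,"spin":0},{"grip":-1,"x":0,"y":0,"z":-0.8,"spin":0}]}' 50 >/dev/null; python3 -m creep '{"increments":[{"grip":-1,"x":0,"y":0,"z":-0.8,"spin":0},{"grip":-1,"x":0,"y":0,"z":-0.8,"spin":0},{"grip":-1,"x":0,"y":0,"z":-0.6,"spin":0},{"grip":-1,"x":0,"y":0,"z":-0.2,"spin":0},{"grip":-1,"x":0,"y":0,"z":0,"spin":0},{"grip":-1,"x":0,"y":0,"z":0,"spin":0},{"grip":-1,"x":0,"y":0,"z":0,"spin":0},{"grip":-1,"x":0,"y":0,"z":0,"spin":0}]}' >/dev/null;python3 rod.py | grep -v ' -44 \| -26 '
python3 - <<'E'
from cloud import *
cap('scene','s9');P=cloud('scene','s9')
m=(np.hypot(P[...,0]-.518,P[...,1]-.268)<.03)&(P[...,2]>.058)&(P[...,2]<.09);print('cap',m.sum(),P[m].mean(0).round(3))
E
```

```text
t26.57 tcp [0.661  0.0313 0.2717] xhead 16.52 tilt [-0.003 -0.001] F [-0.3  0.2 -1.2] w 0.202 f 50.0 q [ 0.34  0.32  0.05 -0.   -1.31  1.52]
scene -152 12 y 1.7 z 3.9 zmax 5.5
scene -134 13 y 2.2 z 3.4 zmax 5.9
scene -116 3 y 0.8 z 4.5 zmax 7.3
min x [-159.22675474 -152.98310544]
top -152 11 y 0.8 z 7.7 zmax 10.6
top -134 15 y 0.5 z 7.2 zmax 11.3
top -116 17 y 0.9 z 3.8 zmax 13.5
top -98 13 y 0.5 z 6.2 zmax 12.2
top -80 15 y 0.8 z 6.2 zmax 9.3
top -62 13 y 0.5 z 5.3 zmax 9.9
min x [-154.48625456 -125.88207154]
cap 70 [0.52  0.268 0.066]
```

The rod is level at about 29 cm, clear of everything, and the cap is still in its pocket. A few still rows, then I hand the job in.

```bash
python3 -m creep '{"increments":[{"grip":-1,"x":0,"y":0,"z":0,"spin":0},{"grip":-1,"x":0,"y":0,"z":0,"spin":0},{"grip":-1,"x":0,"y":0,"z":0,"spin":0},{"grip":-1,"x":0,"y":0,"z":0,"spin":0}]}' >/dev/null; python3 d.py; python3 -c "from bench import bot; print(bot.job_done())"
```

```text
t27.05 tcp [0.6617 0.0313 0.2737] xhead 16.52 tilt [ 0. -0.] F [-0.9  0.1 -1.6] w 0.194 f 50.0 q [ 0.34  0.31  0.05  0.   -1.31  1.52]
the job is handed in; nothing more can be done
None
```

I handed the job in at 27 s: the cap stands rim down in the large pocket, and the rod went into the tube until it stopped (force rose to about 14 N), was drawn out, and is held level and still about 29 cm above the bench.

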